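# Tip the dam brick over and close the casting dam

## Task

Tip the tall standing brick bar over sideways, towards the middle of the dam's open mouth, so that it lies flat on the kiln shelf, then slide it along and gently push it home: flush and square against the ends of both side walls, and centred so that its ends line up with the outside of the dam. Only push it with the fingers: never grip, lift or carry it. Do not disturb the glass in the dam, the little kiln post or anything else on the bench.

Things in the scene. Friction and masses are not known exactly. Their poses are not given: they have to be found in the camera images.
- bar: Loose brick bar, cream soft firebrick, 60 (own x) x 40 (own y) x 180 mm (own z), about 0.35 kg. At the start it stands on end on the kiln shelf, on the robot's side of the dam's mouth, near the mouth's left or right end, turned up to 0.12 rad from the shelf's axes. Origin: centre of the end face it stands on.
- bar_mid (a point): Centre of the brick bar, 90 mm along own z; axes as bar. 110 mm above the bench standing, 40 mm lying on its broad (60 x 180) face, top then at 60 mm. Pushed near its top along own y, the bar tips over its lower edge without sliding; once its top has gone some 40 mm it falls by itself.
- shelf: Kiln shelf: fixed buff slab 340 (own x) x 380 (own y) x 20 mm flat on the bench, carrying a three-sided brick dam fixed to it. Origin: centre of its underside, right below mouth. Own x points away from the robot into the dam, own y left, z up. The bar's home: lying along own y, far face against both wall ends, bar_mid at x = -30 mm, y = 0.
- mouth (a point): Middle of the dam's open mouth, on the slab's top (20 mm above the bench); axes as shelf. The walls stand 40 mm above the slab (tops 60 mm above the bench). Side walls: 30 mm thick, from own x = 0 (mouth) to 110 mm, outer faces at y = +-90 mm. Back wall: x = 110 to 150 mm. Rigid: stop when the push passes 18 N (sliding the bar takes 2 to 10 N).
- post: Bystander: a loose kiln post, buff upright cylinder 32 mm across, 40 mm tall, on the shelf in front of the dam at the other end of the mouth from the standing bar, about 130 mm from the shelf's middle line. Origin: centre of its underside.
- billet_a: Bystander: green glass billet 70 x 35 x 18 mm lying inside the dam. Origin: centre of its underside.
- billet_b: Bystander: amber glass billet 55 x 35 x 18 mm lying inside the dam. Origin: centre of its underside.
- jar: Bystander: jar 70 mm across, 90 mm tall, on the bench to the side. Origin: centre of its underside.
- bowl: Bystander: white bowl 160 mm across, 60 mm tall, on the bench to the side. Origin: centre of its underside.
- pliers: Bystander: running pliers with red handles, 175 mm long, 18 mm high, lying on the bench to the side. Origin: on the bench below the pivot.
- cutter: Bystander: green-handled glass cutter, 155 mm long, 22 mm high, lying on the bench to the side. Origin: on the bench near its middle.
Mind the look-alikes: they are no part of the job. Of the things like the bar, leave any that is pink or turquoise; of the rest the smaller one is meant.

How it is judged (in metres and radians):
On the way:
1. the bar has been tipped over and lies flat on its broad face on the shelf, in front of the mouth (angle between bar's own z axis and vertical between 1.5 and 1.64 rad and height (world z) of bar_mid between 0.036 and 0.044 m and y of bar_mid in the frame of shelf between -0.07 and 0.07 m), for 0.2 s.
At the end, for the whole second after the job is handed in: The bar lies at rest on its broad face on the kiln shelf, its centre within 4 mm of touching the wall ends, square to the mouth within 0.045 rad and centred on the mouth within 12 mm (angle between bar's own z axis and vertical between 1.5 and 1.64 rad and height (world z) of bar_mid between 0.036 and 0.044 m and linear speed of bar below 0.01 m/s and angular speed of bar below 0.05 rad/s and x of bar_mid in the frame of shelf between -0.034 and -0.026 m and angle between the z axis of bar and the y axis of shelf, either way round below 0.045 rad and y of bar_mid in the frame of shelf between -0.012 and 0.012 m).
It fails at once if the bar is lifted or carried (height (world z) of bar_mid above 0.122 m or (angle between bar's own z axis and vertical above 1 rad and height (world z) of bar_mid above 0.1 m) or (angle between bar's own z axis and vertical above 1.4 rad and height (world z) of bar_mid above 0.066 m)).
It fails at once if the bar is gripped or shoved hard (more than 44 N from the fingers) (contact force between the fingers and bar above 44 N).
It fails at once if a bystander is moved by more than 15 mm (distance of any of post, billet_a, billet_b, jar, bowl, pliers, cutter from where it was at the start of the episode above 0.015 m).
It also fails if it takes over 64 s, if anything falls off the work surface, if the arm or the gripper's body presses on something with over 40 N, if the wrist force passes 120 N, or if a joint passes its speed limit or range.

## Robot

A 6-joint arm with a two-finger parallel gripper is mounted at the origin on the work surface. World frame = base frame: x ahead of the robot, y to its left, z up, the work surface at z = 0. Lengths are in mm, angles in rad, forces in N, time in s.
With the tool pointing down it reaches from about 400 to 925 mm from the base axis. Payload 12.5 kg.
Tool frame: the origin (TCP) lies midway between the tips of the shut fingers; the grasp point (between the pads) lies 19 mm behind it; z points along the fingers, y is the line along which they close (so a half turn about z gives the same grasp; the last joint's range is limited). The gripper opens to 95 mm and grips with 3 to 60 N. Pads are 20 mm wide; open, the fingers measure 119 mm over their backs; the gripper's body (75 mm by 180 mm) begins 59 mm behind the grasp point.
Start: joints at [1.148, 0.491, 1.559, -0, 1.092, -0.106], TCP at [194.688, 593.922, 214.661] pointing down, gripper open.
Joint ranges: [-3.1, 3.1], [-0.84, 2.19], [0.05, 2.79], [-1.13, 4.28], [0.06, 2.93], [-2.69, 2.69]. Speed limits (rad/s): [2.22, 2.22, 2.79, 3.14, 3.14, 3.14].

## Interface

Orientations are given as [roll, pitch, yaw] about the fixed x, y, z axes, in that order (R = Rz(yaw) Ry(pitch) Rx(roll)).
In Python, from cell import readout, eyes, env gives the robot as it stands.
- The arm moves only by the tool move_arm, never from a script. Its argument "plan" is a list of rows, each a list of 3 entries, a list of its own where there are three numbers: the turn, a rotation vector about the tool's x, y, z in degrees, then the shift along the tool's x, y, z in m, then the gripper command: -1 is shut, 1 is fully open, values between are in proportion. In form: [[[ax, ay, az], [x, y, z], jaw], ...]. A call has 1 to 5 rows; each row is the pose to reach, as a shift and turn from the pose commanded when the call began, along the tool's axes at that moment; what a row does not reach only later rows make up. A row lasts 1/8 s, in which the tool goes at most 62.5 mm and 10.7 degrees, less where a joint would pass 70% of its speed; a pose out of reach is approached as far as the arm can. A call with a gripper value outside its range is refused whole. The fingers move at their own pace and stop on an object; the grip force is fixed at half the most. Time passes only in rows, so rows that repeat a pose let the fingers close. It gives the time, the measured TCP pose, the force, the opening and the grip force at its end, in the units of the state.
- readout.state(): the state, without advancing time (a new reading comes with each control period).
- eyes.read_camera(name): name is "side" or "top" or "wrist"; returns a dict with "img" (420x560x3 uint8, red, green, blue), "K" (3x3 intrinsics, pixels), "dist" ([k1, k2, p1, p2, k3] as OpenCV has them; the pictures are not rectified), "extrinsics" (4x4, takes a point from camera to world coordinates). Camera axes: x right, y up, looking along -z (the intrinsics and any distortion apply to the point x, -y, -z); pixel columns grow to the right and rows downward; lengths in mm; the calibration is good to about 2 mm. A picture is of the moment at which its call begins. There is no depth.
- env.job_done(): hands the job in; it is judged then, once.
Trained networks look in a picture, given as the dict that the camera call returned (one of the last four; its "shot" number tells which), for a name from the list of things; names that differ only in an ending like _2 or _b are one class to them, and where a whole thing is asked for, a point or a joint stands for the part that bears it (a point fixed in the world has none). Each returns a list of dicts, best first, with "score" (0 to 1); they miss things now and then, are a little off and sometimes report something else, mostly with a low value. They report only what shows in the picture. A call takes as long as a camera call. They do not tell look-alikes from the thing itself.
- eyes.cut_out(picture, name): "mask" (420x560 bool, what is visible of it) and "uv" ([column, row] in pixels, amid what is visible of it).
The state is a dict: "t": time; "joints": joint angles; "qvel": joint speeds; "tau": joint torques, N m; "eef_pos": TCP position; "tcp_rot": TCP orientation; "ft_force": force on the tool from outside, world axes, zero at the start; "moment": the same for the moment, N m; "opening": opening from 0.0 (shut) to 1.0 (fully open); "grip_force": force on a finger pad.
Only numpy, scipy, OpenCV 4.12 (cv2) and the standard library are available. Lean on these libraries where they do the work, as an engineer would, in place of code of your own. Each camera call takes 0.05 s, during which the arm holds its last target. There are 200 camera calls.

## Working session

There is one attempt and no reset: what is moved stays moved. The work goes in short steps, Python scripts to look and compute and a tool call to move; the robot and the scene stay as the last step left them, time stands still between calls to the robot, and variables do not carry over. Pictures are saved under pics/ and viewed, at most 11 in all, crops included, and the job is handed in when it is done.

Besides the shell and the picture viewer there is one more tool, called after "Call:" by a JSON object that holds its "fn" and its "kwargs". move_arm: Moves the arm, as the interface text tells. Its arguments: {"type":"object","properties":{"plan":{"type":"array","items":{"type":"array"}}},"required":["plan"]}

```bash
ls; mkdir -p pics; cat > h.py <<'E'
import numpy as np, cv2
from cell import readout, eyes, env
def pix2plane(c,uv,z):
    uv=np.array(uv,float).reshape(-1,1,2)
    n=cv2.undistortPoints(uv,np.array(c["K"],float),np.array(c["dist"],float)).reshape(-1,2)
    d=np.c_[n[:,0],-n[:,1],-np.ones(len(n))]
    T=np.array(c["extrinsics"]); d=d@T[:3,:3].T; o=T[:3,3]
    z=np.broadcast_to(z,len(n))
    return o+d*((z-o[2])/d[:,2])[:,None]
def proj(c,P):
    T=np.linalg.inv(np.array(c["extrinsics"])); p=np.atleast_2d(P)@T[:3,:3].T+T[:3,3]
    p=p*[1,-1,-1]
    return cv2.projectPoints(p.reshape(-1,1,3),np.zeros(3),np.zeros(3),np.array(c["K"],float),np.array(c["dist"],float))[0].reshape(-1,2)
def save(c,n): cv2.imwrite("pics/"+n,c["img"][:,:,::-1])
E
python3 - <<'E'
from h import *
print(readout.state())
ims=[]
for n in ["top","side"]:
    c=eyes.read_camera(n); save(c,n+"0.png"); print(n,np.round(np.array(c["extrinsics"])[:3,3]))
    for k in ["bar","shelf","post","billet_a","jar","bowl","pliers","cutter"]:
        print(k,[(round(d["score"],2),np.round(d["uv"]).tolist(),int(d["mask"].sum())) for d in eyes.cut_out(c,k)])
E
```

```text
pics
{'t': 0.0, 'joints': array([ 1.14835581e+00,  4.91554143e-01,  1.55943447e+00, -1.37010201e-05,
        1.09168005e+00, -1.05583311e-01]), 'qvel': array([-0.0010997 ,  0.00181496, -0.00162572,  0.00170623, -0.00074055,
        0.00046172]), 'tau': array([ 2.12393432e-03, -6.12642002e+01, -2.58185774e+01,  6.93533476e-02,
        4.81489627e-02, -1.23583181e-04]), 'eef_pos': array([194.61475312, 593.68391773, 214.07026531]), 'tcp_rot': array([-3.14052136e+00, -1.01313838e-04,  2.82474171e+00]), 'ft_force': array([-0.1857451 , -0.17655036,  0.22803516]), 'moment': array([ 0.02655911, -0.01034445, -0.01651737]), 'grip_force': 0.0, 'opening': 1.0017660899516678}
top [ 286.    5. 1609.]
bar [(0.89, [299.0, 268.0], 740), (0.82, [338.0, 266.0], 439), (0.71, [322.0, 200.0], 528), (0.68, [246.0, 262.0], 660)]
shelf [(0.72, [272.0, 180.0], 11225)]
post []
billet_a [(0.74, [278.0, 162.0], 212), (0.47, [262.0, 166.0], 230)]
jar [(0.79, [144.0, 165.0], 503), (0.3, [386.0, 250.0], 523)]
bowl [(0.61, [403.0, 175.0], 1875)]
pliers [(0.59, [390.0, 250.0], 466)]
cutter [(0.65, [142.0, 244.0], 313), (0.32, [270.0, 183.0], 11073)]
side [1234. -574.  750.]
bar [(0.9, [218.0, 163.0], 2701), (0.89, [180.0, 201.0], 2062), (0.78, [270.0, 148.0], 3296), (0.65, [242.0, 224.0], 2236)]
shelf [(0.62, [315.0, 263.0], 15777)]
post [(0.64, [243.0, 226.0], 2244), (0.43, [322.0, 201.0], 152)]
billet_a [(0.95, [338.0, 251.0], 430), (0.59, [329.0, 262.0], 281)]
jar [(0.81, [437.0, 180.0], 1010)]
bowl [(0.75, [156.0, 340.0], 5203)]
pliers [(0.71, [131.0, 275.0], 725)]
cutter [(0.62, [373.0, 157.0], 280), (0.4, [242.0, 226.0], 2226)]
```

```bash
python3 - <<'E'
import cv2
a=cv2.imread("pics/top0.png")[120:310,110:440]; a=cv2.resize(a,(800,460),interpolation=cv2.INTER_CUBIC); cv2.imwrite("pics/top0c.png",a)
E
```

```text
(no output)
```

View pics/side0.png

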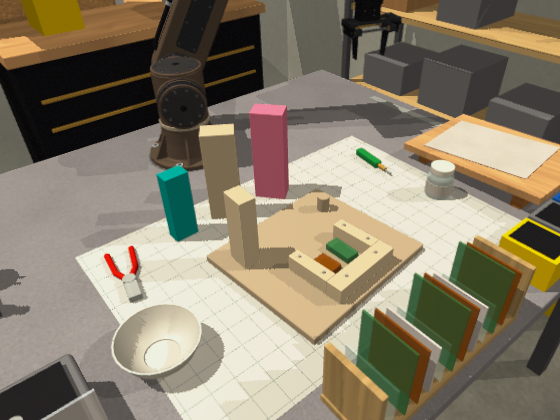

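View pics/top0c.png

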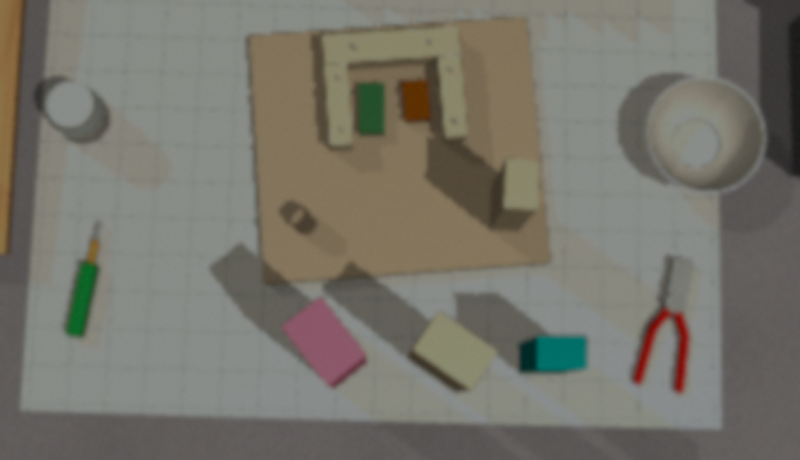

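The side view shows four bar-like things: the small cream bar on the shelf (242,224), a large cream one (218,163), a pink one (270,148) and a turquoise one (180,201). In the top view these are at (322,200), (299,268), (246,262) and (338,266). I choose the small cream bar on the shelf, on the right of the mouth. The post stands on the left.

```bash
python3 - <<'E'
from h import *
c=eyes.read_camera("top"); s=eyes.read_camera("side")
print(np.round(c["K"],1).tolist(),c["dist"])
f=lambda L:np.array(L)/2.424+[110,120]-0.3
print("slab corners FL,FR,NR,NL\n",pix2plane(c,f([(248,35),(528,17),(551,262),(264,285)]),20).round(0)[:,:2])
print("wall outer corners near L, near R, far L, far R\n",pix2plane(c,f([(328,147),(467,136),(316,36),(457,27)]),60).round(0)[:,:2])
print("bar top 4\n",pix2plane(c,f([(505,159),(535,158),(538,209),(503,212)]),200).round(0)[:,:2])
print("post top",pix2plane(c,f([(298,210)]),60).round(0)[:,:2])
w=eyes.read_camera("wrist"); print(np.round(w["extrinsics"],2),np.round(w["K"]))
print(cv2.Rodrigues(np.eye(3))[0].T)
crop=s["img"][170:320,190:440,::-1]; cv2.imwrite("pics/s_c.png",cv2.resize(crop,(800,480),interpolation=cv2.INTER_CUBIC))
E
```

```text
[[501.7, 0.0, 274.5], [0.0, 501.7, 208.3], [0.0, 0.0, 1.0]] [-0.05727425  0.          0.          0.          0.        ]
slab corners FL,FR,NR,NL
 [[ 779.  182.]
 [ 818. -198.]
 [ 482. -231.]
 [ 441.  146.]]
wall outer corners near L, near R, far L, far R
 [[ 619.   67.]
 [ 640. -114.]
 [ 769.   88.]
 [ 787.  -98.]]
bar top 4
 [[ 581. -149.]
 [ 584. -184.]
 [ 523. -189.]
 [ 518. -147.]]
post top [[535. 102.]]
[[ 3.1000e-01 -9.1000e-01 -2.7000e-01  1.1920e+02]
 [ 9.5000e-01  3.0000e-01  9.0000e-02  6.1928e+02]
 [-0.0000e+00 -2.9000e-01  9.6000e-01  3.8551e+02]
 [ 0.0000e+00  0.0000e+00  0.0000e+00  1.0000e+00]] [[308.   0. 279.]
 [  0. 308. 215.]
 [  0.   0.   1.]]
[[0. 0. 0.]]
```

View pics/s_c.png

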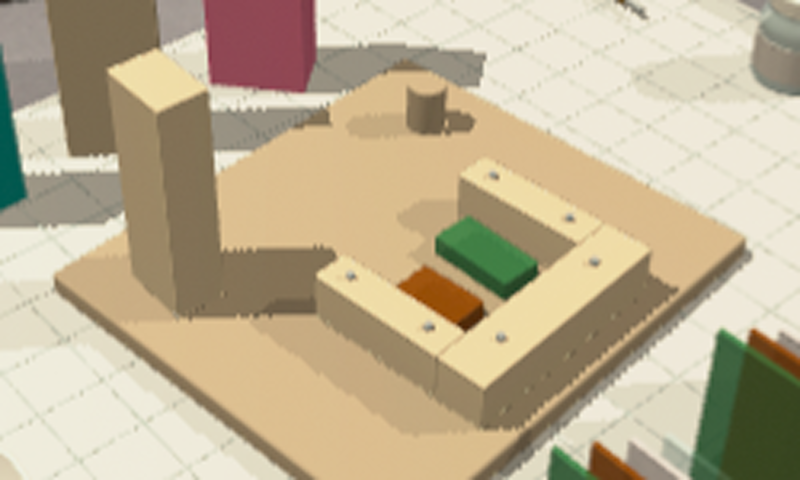

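```bash
python3 - <<'E'
from h import *
from scipy.optimize import least_squares
c=eyes.read_camera("top"); s=eyes.read_camera("side")
ft=lambda L:np.array(L)/2.424+[110,120]-0.3
fs=lambda L:np.array(L)/3.2+[190,170]-0.35
# shelf model pts
W=[(0,90,60),(0,-90,60),(150,90,60),(150,-90,60)]
# shelf slab x-range unknown: centre at mouth => +-170
S=[(170,190,20),(170,-190,20),(-170,-190,20),(-170,190,20)]
tp=ft([(328,147),(467,136),(316,36),(457,27),(248,35),(528,17),(551,262),(264,285)]); tm=W+S
sp=fs([(487,157),(317,275),(651,250),(487,388),(745,241),(57,280)]); sm=W+[S[0],S[2]]
def tf(p,P):
    P=np.array(P,float);a=p[2];return np.c_[p[0]+P[:,0]*np.cos(a)-P[:,1]*np.sin(a),p[1]+P[:,0]*np.sin(a)+P[:,1]*np.cos(a),P[:,2]]
def fit(tm,tp,sm,sp,p0):
    def r(p): return np.r_[(proj(c,tf(p,tm))-tp).ravel()*3.2,(proj(s,tf(p,sm))-sp).ravel()*2.2]
    o=least_squares(r,p0,loss="soft_l1",f_scale=3); print(o.x.round(3)); print(r(o.x).round(1).reshape(-1,2).tolist()); return o.x
sh=fit(tm,tp,sm,sp,[630,-25,0.1])
B=lambda z:[(30,20,z),(30,-20,z),(-30,-20,z),(-30,20,z)]
bp=ft([(505,159),(535,158),(538,209),(503,212)])
# side: top corners: nearL(-,+)?, far ones ; order by +x+y,+x-y,-x-y,-x+y
sb=fs([(207,94),(157,112),(108,70),(158,48)])
sbb=fs([(220,300),(180,316),(133,272)])
for nm,q in (("guess",0),):
    p0=[553,-167,0.05]
    print(proj(s,tf(p0,B(200))).round(),sb.round())
    b=fit(B(200),bp,B(200)+B(20)[:3],np.r_[sb,sbb],p0)
R=np.array([[np.cos(sh[2]),-np.sin(sh[2])],[np.sin(sh[2]),np.cos(sh[2])]])
print("bar in shelf",(b[:2]-sh[:2])@R,b[2]-sh[2])
E
```

```text
[ 6.31421e+02 -2.38380e+01  1.08000e-01]
[[1.3, -2.4], [-0.6, -1.3], [6.4, -2.0], [-0.9, -2.8], [-1.1, -0.6], [-3.0, -2.7], [-0.1, -0.6], [-1.2, -1.1], [-3.4, -1.9], [-3.5, -1.2], [-0.2, -2.5], [-2.8, -1.2], [0.9, -4.8], [-6.1, -5.1]]
[[255. 196.]
 [239. 204.]
 [222. 192.]
 [237. 184.]] [[254. 199.]
 [239. 205.]
 [223. 192.]
 [239. 185.]]
[ 5.53121e+02 -1.66985e+02 -6.00000e-03]
[[-1.7, -2.0], [3.0, 1.0], [-1.9, -0.5], [-0.3, -6.1], [1.0, -5.2], [-0.7, -0.9], [-2.7, -1.0], [-1.7, -1.2], [3.1, -4.3], [-1.5, 2.3], [-1.8, 1.6]]
bar in shelf [ -93.25935519 -133.8819618 ] -0.11379854951951558
```

```bash
python3 - <<'E'
from h import *
c=eyes.read_camera("top"); s=eyes.read_camera("side")
ft=lambda L:np.array(L)/2.424+[110,120]-0.3
b=pix2plane(s,[(211,218)],0)[0]
for z in (180,220,240,260,300): print(z,proj(s,[b[0],b[1],z]).round(),pix2plane(c,ft([(443,314),(496,352),(463,390),(413,350)]),z).round()[:,:2].tolist())
print(b)
print("turq",pix2plane(s,[(178,240)],0)[0].round(),pix2plane(c,ft([(537,336),(586,336),(585,371),(535,371)]),140).round()[:,:2].tolist())
E
```

```text
180 [[202. 158.]] [[397.0, -80.0], [354.0, -143.0], [309.0, -105.0], [354.0, -46.0]]
220 [[200. 143.]] [[394.0, -78.0], [352.0, -139.0], [309.0, -102.0], [352.0, -44.0]]
240 [[198. 136.]] [[393.0, -77.0], [352.0, -137.0], [308.0, -101.0], [351.0, -44.0]]
260 [[197. 128.]] [[391.0, -75.0], [351.0, -135.0], [308.0, -99.0], [350.0, -43.0]]
300 [[195. 112.]] [[388.0, -73.0], [349.0, -131.0], [307.0, -96.0], [348.0, -42.0]]
[ 350.01772275 -135.21865463    0.        ]
turq [ 373. -244.    0.] [[377.0, -197.0], [378.0, -257.0], [336.0, -256.0], [335.0, -195.0]]
```

```bash
cat >> h.py <<'E'
from scipy.spatial.transform import Rotation as Ro
def plan(wps,cur=None):
    "wps: (x,y,z,yaw) world targets, tool straight down -> rows turn/shift from current pose"
    s=readout.state(); p=np.array(s["eef_pos"]) ; R=Ro.from_euler("xyz",s["tcp_rot"])
    if cur is not None: p=np.array(cur[:3],float); R=Ro.from_euler("xyz",[np.pi,0,cur[3]])
    for w in wps:
        Rt=Ro.from_euler("xyz",[np.pi,0,w[3]])
        print((R.inv()*Rt).as_rotvec(degrees=True).round(1).tolist(),(R.inv().apply(np.array(w[:3])-p)/1000).round(4).tolist())
E
python3 - <<'E'
from h import *
plan([(195,594,260,2.7),(210,580,310,2.55),(235,540,345,2.4),(270,500,370,2.2),(310,455,380,2.0)])
E
```

```text
[0.0, 0.0, 7.1] [-0.0003, 0.0002, -0.0454]
[0.0, -0.0, 15.7] [-0.0189, -0.0084, -0.0954]
[0.0, -0.0, 24.3] [-0.0551, -0.0387, -0.1304]
[0.0, -0.0, 35.8] [-0.1008, -0.0658, -0.1554]
[0.0, -0.0, 47.3] [-0.1529, -0.0961, -0.1654]
```

Call:
{"fn": "move_arm", "kwargs": {"plan": [[[0,0,7],[0,0,-0.045],-1],[[0,0,16],[-0.019,-0.008,-0.095],-1],[[0,0,24],[-0.055,-0.039,-0.13],-1],[[0,0,35],[-0.1,-0.066,-0.155],-1],[[0,0,45],[-0.15,-0.096,-0.165],-1]]}}

```text
t: 1.88
eef_pos: [308.0, 455.0, 381.3]
tcp_rot: [3.139, -0.001, 2.034]
ft_force: [-0.0, 0.3, -1.1]
opening: 0.53
grip_force: 0.0
```

```bash
python3 - <<'E'
from h import *
s=readout.state(); print(s["eef_pos"],s["tcp_rot"],s["joints"],s["ft_force"])
plan([(350,410,380,1.85),(390,365,380,1.67),(430,320,380,1.5),(465,270,380,1.32),(490,215,380,1.15)])
E
```

```text
[308.02593481 454.95467651 381.32645061] [ 3.13920772e+00 -9.96377608e-04  2.03437028e+00] [8.55402465e-01 2.52964656e-01 1.48687832e+00 1.02556392e-05
 1.39916500e+00 3.91827957e-01] [-0.01493094  0.28712847 -1.05471512]
[0.1, -0.1, 10.6] [-0.059, 0.0174, 0.0013]
[0.1, -0.1, 20.9] [-0.1171, 0.0331, 0.0013]
[0.1, -0.1, 30.6] [-0.1753, 0.0488, 0.0013]
[0.1, -0.1, 40.9] [-0.2356, 0.0577, 0.0012]
[0.1, -0.1, 50.7] [-0.296, 0.0555, 0.0012]
```

Call:
{"fn": "move_arm", "kwargs": {"plan": [[[0,0,10.5],[-0.059,0.017,0],-1],[[0,0,21],[-0.117,0.033,0],-1],[[0,0,31],[-0.175,0.049,0],-1],[[0,0,41],[-0.235,0.058,0],-1],[[0,0,51],[-0.295,0.056,0],-1]]}}

```text
t: 2.5
eef_pos: [491.6, 216.3, 379.5]
tcp_rot: [-3.142, -0.0, 1.143]
ft_force: [0.2, 0.8, -0.1]
opening: 0.024
grip_force: 0.0
```

```bash
python3 - <<'E'
from h import *
s=readout.state(); print(s["joints"],s["ft_force"])
plan([(505,155,380,1.0),(520,95,380,.82),(530,35,380,.65),(540,-25,380,.48),(545,-85,380,.3)])
E
```

```text
[2.91378592e-01 2.34585654e-01 1.51650941e+00 7.97366764e-05
 1.39048795e+00 7.18790683e-01] [ 0.15193515  0.75366227 -0.07056406]
[-0.0, -0.0, 8.2] [-0.0502, 0.0376, -0.0005]
[-0.0, -0.0, 18.5] [-0.0986, 0.0761, -0.0006]
[-0.0, -0.0, 28.3] [-0.149, 0.1101, -0.0006]
[-0.0, -0.0, 38.0] [-0.1995, 0.1441, -0.0006]
[-0.0, -0.0, 48.3] [-0.252, 0.1735, -0.0006]
```

Call:
{"fn": "move_arm", "kwargs": {"plan": [[[0,0,8],[-0.05,0.038,0],-1],[[0,0,18.5],[-0.099,0.076,0],-1],[[0,0,28],[-0.149,0.11,0],-1],[[0,0,38],[-0.2,0.144,0],-1],[[0,0,48],[-0.252,0.1735,0],-1]]}}

```text
t: 3.12
eef_pos: [545.8, -84.9, 379.7]
tcp_rot: [-3.142, -0.0, 0.306]
ft_force: [1.2, -0.5, 0.2]
opening: 0.008
grip_force: 0.0
```

```bash
python3 - <<'E'
from h import *
s=readout.state(); print(s["joints"],s["ft_force"])
c=eyes.read_camera("wrist"); save(c,"w1.png")
plan([(552,-140,380,.2),(553,-190,380,.1),(553,-235,370,0),(553,-235,340,0),(553,-235,340,0)])
for k in ["bar"]:
    for d in eyes.cut_out(c,k): print(d["score"],d["uv"],d["mask"].sum())
E
```

```text
[-2.74075207e-01  2.59582789e-01  1.48195704e+00  1.77966089e-04
  1.39981126e+00  9.91019546e-01] [ 1.22997213 -0.52470979  0.23485659]
[0.1, 0.1, 5.4] [-0.0087, 0.0489, -0.0008]
[0.1, 0.1, 11.1] [-0.0222, 0.0971, -0.0007]
[0.1, 0.0, 16.8] [-0.0352, 0.1401, 0.0094]
[0.1, 0.0, 16.8] [-0.0352, 0.1401, 0.0394]
[0.1, 0.0, 16.8] [-0.0352, 0.1401, 0.0394]
0.68 [145.2, 279.6] 7079
0.67 [242.5, 263.1] 960
0.67 [311.0, 271.9] 102
0.64 [336.6, 199.7] 3050
0.28 [415.4, 276.8] 1197
```

View pics/w1.png

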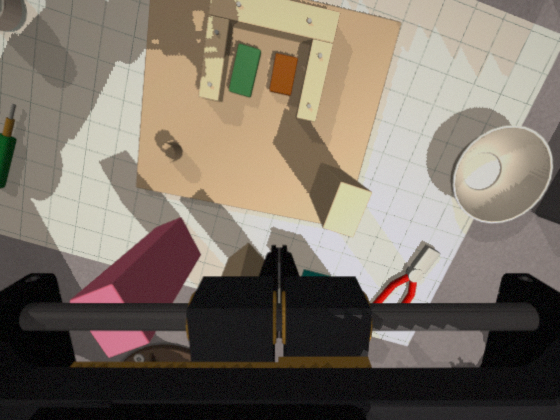

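The wrist view shows the bar's top at about (346,208) and the wall ends at (211,98) and (308,120). The post is at (168,145). This agrees with my choice.

```bash
python3 - <<'E'
from h import *
c=eyes.read_camera("wrist")
q=pix2plane(c,[(336,180),(371,192),(358,237),(322,221)],200)[:,:2]; print(q.round(),q.mean(0).round(1))
d=(q[0]+q[1]-q[2]-q[3]); print("yaw",np.arctan2(d[1],d[0])); d=q[0]+q[3]-q[1]-q[2]; print(np.arctan2(-d[0],d[1]))
w=pix2plane(c,[(200,98),(317,122)],60)[:,:2]; print(w.round(1),w.mean(0)); d=w[0]-w[1]; print(np.hypot(*d),np.arctan2(-d[0],d[1]))
print("post",pix2plane(c,[(163,134),(168,145)],60)[:,:2].round())
E
```

```text
[[ 584. -145.]
 [ 583. -189.]
 [ 526. -195.]
 [ 533. -146.]] [ 556.5 -168.9]
yaw 0.06919917772378507
-0.07848005945542298
[[ 623.2   59.2]
 [ 642.8 -119.1]] [632.96098769 -29.91681368]
179.375897936086 0.10949041537656092
post [[555. 102.]
 [541.  91.]]
```

Call:
{"fn": "move_arm", "kwargs": {"plan": [[[0,0,5.5],[-0.009,0.049,0],-1],[[0,0,11],[-0.022,0.097,0],-1],[[0,0,17],[-0.035,0.14,0],-1],[[0,0,17],[-0.035,0.14,0.04],-1],[[0,0,17],[-0.035,0.14,0.08],-1]]}}

```text
t: 3.9
eef_pos: [555.4, -226.1, 298.8]
tcp_rot: [3.142, -0.001, 0.016]
ft_force: [0.7, -0.2, -1.0]
opening: 0.008
grip_force: 0.0
```

```bash
python3 - <<'E'
from h import *
s=readout.state(); print(s["joints"],s["eef_pos"],s["tcp_rot"],s["ft_force"])
plan([(553,-235,245,0),(553,-235,195,0),(553,-232,183,0),(553,-226,183,0),(553,-222,183,0)])
E
```

```text
[-4.96890458e-01  3.83081781e-01  1.50802436e+00  3.67931882e-04
  1.24972464e+00  1.05741251e+00] [ 555.44332029 -226.12758298  298.78558423] [ 3.14152268e+00 -8.35153583e-04  1.63774089e-02] [ 0.66086997 -0.19793459 -1.02277621]
[0.0, -0.0, 0.9] [-0.0026, 0.0088, 0.0538]
[0.0, -0.0, 0.9] [-0.0027, 0.0088, 0.1038]
[0.0, -0.0, 0.9] [-0.0026, 0.0058, 0.1158]
[0.0, -0.0, 0.9] [-0.0025, -0.0002, 0.1158]
[0.0, -0.0, 0.9] [-0.0025, -0.0042, 0.1158]
```

Call:
{"fn": "move_arm", "kwargs": {"plan": [[[0,0,1],[-0.002,0.008,0.054],-1],[[0,0,1],[-0.002,0.008,0.104],-1],[[0,0,1],[-0.002,0.004,0.115],-1],[[0,0,1],[-0.002,-0.002,0.115],-1],[[0,0,1],[-0.002,-0.008,0.115],-1]]}}

```text
t: 4.53
eef_pos: [554.1, -218.4, 186.7]
tcp_rot: [3.14, -0.003, -0.002]
ft_force: [1.0, 0.6, -0.9]
opening: 0.002
grip_force: 0.0
```

```bash
python3 - <<'E'
from h import *
c=eyes.read_camera("side"); cv2.imwrite("pics/s2.png",cv2.resize(c["img"][60:320,120:440,::-1],(738,600)))
E
```

```text
(no output)
```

View pics/s2.png

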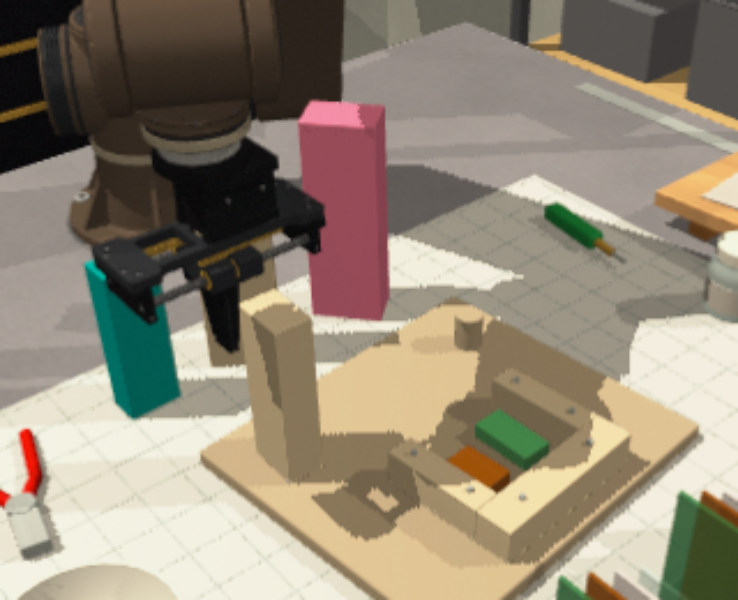

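Fingers are on the bar's outer side near its top (about (235,340) in this crop). Now I push in +y.

Call:
{"fn": "move_arm", "kwargs": {"plan": [[[0,0,0],[0,-0.006,0],-1],[[0,0,0],[0,-0.012,0],-1],[[0,0,0],[0,-0.018,0],-1],[[0,0,0],[0,-0.023,0],-1],[[0,0,0],[0,-0.028,0],-1]]}}

```text
t: 5.2
eef_pos: [553.3, -190.6, 184.6]
tcp_rot: [-3.142, -0.0, -0.003]
ft_force: [-0.1, -0.7, 0.5]
opening: 0.004
grip_force: 0.2
```

Call:
{"fn": "move_arm", "kwargs": {"plan": [[[0,0,0],[0,-0.005,0],-1],[[0,0,0],[0,-0.01,0],-1],[[0,0,0],[0,-0.015,0],-1],[[0,0,0],[0,-0.019,0],-1],[[0,0,0],[0,-0.023,0],-1]]}}

```text
t: 5.82
eef_pos: [553.3, -167.6, 184.6]
tcp_rot: [-3.141, -0.0, -0.003]
ft_force: [-0.5, -0.9, -0.2]
opening: 0.008
grip_force: 0.1
```

Call:
{"fn": "move_arm", "kwargs": {"plan": [[[0,0,0],[0,-0.004,0],-1],[[0,0,0],[0,-0.008,0],-1],[[0,0,0],[0,-0.012,0],-1],[[0,0,0],[0,-0.012,0],-1],[[0,0,0],[0,-0.012,0],-1]]}}

```text
t: 6.45
eef_pos: [553.4, -155.9, 184.6]
tcp_rot: [-3.142, -0.0, -0.003]
ft_force: [0.1, -0.0, 1.1]
opening: 0.008
grip_force: 0.0
```

```bash
python3 - <<'E'
from h import *
c=eyes.read_camera("side"); cv2.imwrite("pics/s3.png",cv2.resize(c["img"][60:320,120:440,::-1],(738,600)))
E
```

```text
(no output)
```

View pics/s3.png

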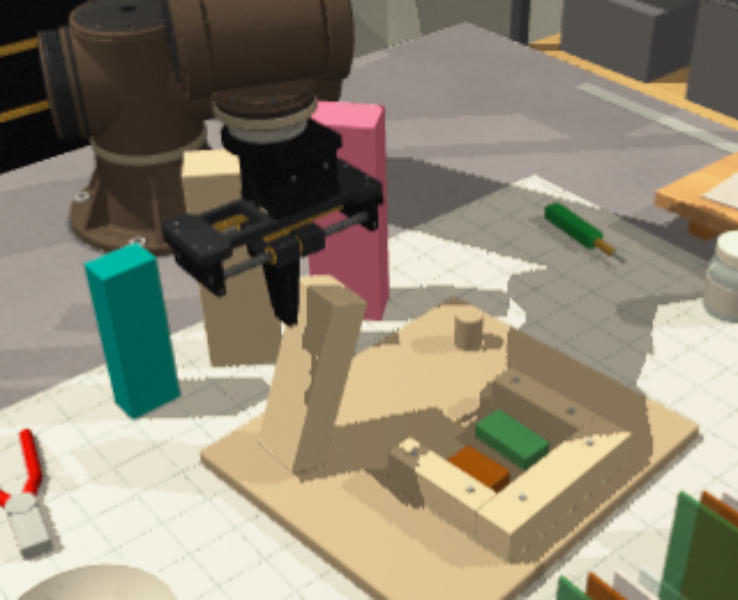

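The bar is leaning towards the middle, close to its balance point. I nudge it a little further.

Call:
{"fn": "move_arm", "kwargs": {"plan": [[[0,0,0],[0,-0.003,0],-1],[[0,0,0],[0,-0.005,0],-1],[[0,0,0],[0,-0.005,0],-1],[[0,0,0],[0,-0.005,0],-1],[[0,0,0],[0,-0.005,0],-1]]}}

```text
t: 7.12
eef_pos: [553.4, -150.9, 184.6]
tcp_rot: [-3.142, -0.0, -0.003]
ft_force: [-0.2, -0.8, 1.1]
opening: 0.004
grip_force: 0.0
```

```bash
python3 - <<'E'
from h import *
c=eyes.read_camera("side"); cv2.imwrite("pics/s4.png",cv2.resize(c["img"][60:320,120:440,::-1],(738,600)))
w=eyes.read_camera("wrist"); save(w,"w4.png")
cv2.imwrite("pics/b4.png",np.hstack([cv2.resize(c["img"][110:310,170:420,::-1],(400,320)),cv2.resize(w["img"][:,:,::-1],(400,320))]))
E
```

```text
(no output)
```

View pics/b4.png

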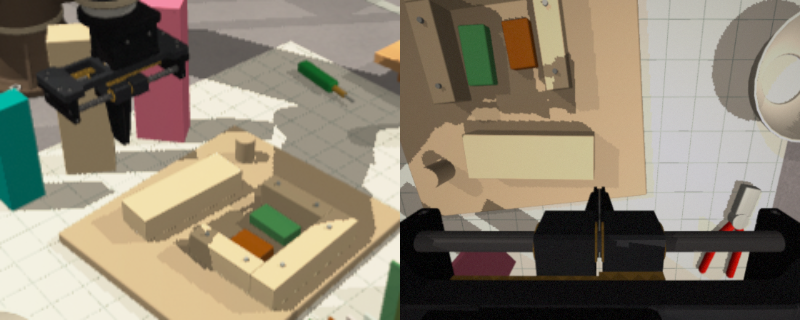

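The bar lies flat. In the wrist half its top spans (465–593, 135–180), parallel to the camera rows, and the right-hand wall end is at (550,88). Next I measure its pose in the shelf frame.

```bash
cat >> h.py <<'E'
def pose4(c,seed,z=60,tol=14):
    im=cv2.GaussianBlur(c["img"],(3,3),0)
    m=np.zeros((422,562),np.uint8)
    cv2.floodFill(im.copy(),m,seed,0,(tol,)*3,(tol,)*3,8|cv2.FLOODFILL_FIXED_RANGE|cv2.FLOODFILL_MASK_ONLY|(255<<8))
    m=m[1:-1,1:-1]; cn=max(cv2.findContours(m,0,cv2.CHAIN_APPROX_NONE)[0],key=cv2.contourArea)
    P=pix2plane(c,cn.reshape(-1,2),z)[:,:2]
    r=cv2.minAreaRect(P.astype(np.float32)); return r,m
E
python3 - <<'E'
from h import *
c=eyes.read_camera("wrist"); print(readout.state()["joints"])
for tol in (15,25,35):
    r,m=pose4(c,(180,205),60,tol); print(tol,r,int((m>0).sum()))
im=c["img"]; print(im[205,180],im[60,15],im[190,180])
s=np.vstack([im[0:280,:400,::-1]]); cv2.imwrite("pics/w5.png",cv2.resize(s,(800,560)))
E
```

```text
[-3.81438997e-01  4.50661349e-01  1.72268642e+00  1.18909761e-04
  9.68297394e-01  1.19198977e+00]
15 ((555.37158203125, -53.28130340576172), (177.829833984375, 57.92939376831055), 89.4513931274414) 9896
25 ((555.2759399414062, -52.94819641113281), (178.69271850585938, 59.04448699951172), 89.25650024414062) 10212
35 ((604.0948486328125, -123.68292236328125), (245.24462890625, 483.510986328125), 13.455645561218262) 41888
[204 189 146] [110  94  71] [204 188 147]
```

View pics/w5.png

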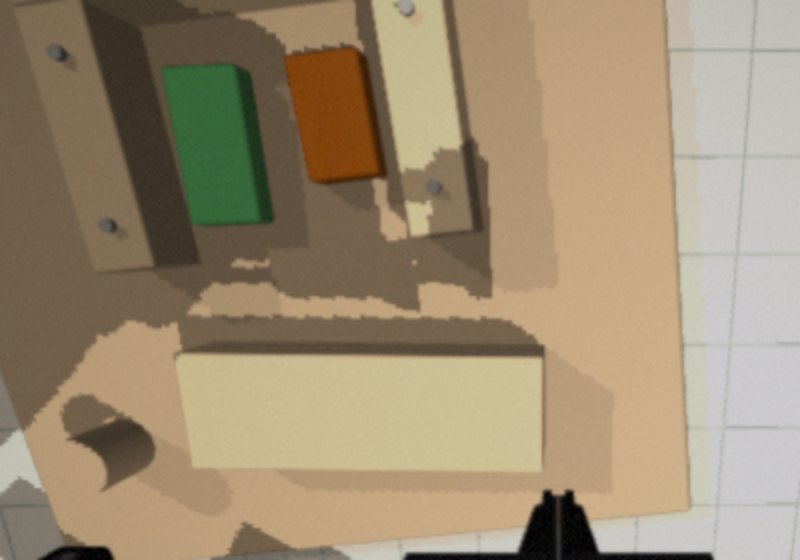

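Crop (2x): the wall-end outer corners are at (95,271) and (475,230), the bar's top at (178–543, 353–471), and the post at (112,450).

```bash
python3 - <<'E'
from h import *
c=eyes.read_camera("wrist")
w=pix2plane(c,np.array([(95,271),(475,230),(153,267),(412,237)])/2-.25,60)[:,:2]; print(w.round(1),w[:2].mean(0),w[2:].mean(0)); d=w[0]-w[1]; print(np.hypot(*d),np.arctan2(-d[0],d[1]))
m=w[:2].mean(0); a=np.arctan2(-d[0],d[1])
R=np.array([[np.cos(a),-np.sin(a)],[np.sin(a),np.cos(a)]])
print("bar in shelf",(np.array([555.3,-53])-m)@R)
print("slab edge R near",pix2plane(c,[(345,254.5)],20))
print("post",pix2plane(c,[(66,223)],60)) 
E
```

```text
[[ 625.5   65.5]
 [ 643.  -113.1]
 [ 627.2   37.8]
 [ 640.   -84.1]] [634.27060505 -23.81039788] [633.6170509  -23.13945083]
179.50175181709525 0.09758708154053411
bar in shelf [-81.43888445 -21.35643774]
slab edge R near [[ 486.13968714 -229.27734692   20.        ]]
post [[539.12510235  65.10150171  60.        ]]
```

Call:
{"fn": "move_arm", "kwargs": {"plan": [[[0,0,-3],[0.001,0.035,0],-1],[[0,0,-6],[0.001,0.036,0.05],-1],[[0,0,-6],[0.001,0.036,0.1],-1],[[0,0,-6],[0.001,0.036,0.146],-1],[[0,0,-6],[0.001,0.036,0.149],-1]]}}

```text
t: 7.95
eef_pos: [552.9, -186.3, 33.2]
tcp_rot: [-3.139, 0.005, 0.102]
ft_force: [0.4, -0.1, 1.5]
opening: 0.006
grip_force: 0.0
```

```bash
python3 - <<'E'
from h import *
s=readout.state(); print(s["eef_pos"],s["tcp_rot"],s["ft_force"],s["joints"])
u=np.array([-np.sin(.103),np.cos(.103)])
p=np.array([554.4,-155.5]) # contact TCP estimate
q=s["eef_pos"][:2]; print("dist to contact along shelf y",(p-q)@u)
E
```

```text
[ 552.93974318 -186.32049514   33.16215056] [-3.13877271  0.00452876  0.10196558] [ 0.36494399 -0.13354717  1.54345074] [-4.38239025e-01  6.69703553e-01  1.81473183e+00  1.45050665e-04
  6.62491476e-01  1.03048350e+00]
dist to contact along shelf y 30.507011657922334
```

Call:
{"fn": "move_arm", "kwargs": {"plan": [[[0,0,0],[0.003,-0.01,0],-1],[[0,0,0],[0.006,-0.02,0],-1],[[0,0,0],[0.006,-0.027,0],-1],[[0,0,0],[0.006,-0.032,0],-1],[[0,0,0],[0.006,-0.036,0],-1]]}}

```text
t: 8.57
eef_pos: [556.9, -150.5, 36.2]
tcp_rot: [3.141, -0.001, 0.102]
ft_force: [0.4, -2.6, 2.6]
opening: 0.007
grip_force: 1.8
```

Call:
{"fn": "move_arm", "kwargs": {"plan": [[[0,0,0],[0,-0.003,0],-1],[[0,0,0],[0,-0.006,0],-1],[[0,0,0],[0,-0.009,0],-1],[[0,0,0],[0,-0.012,0],-1],[[0,0,0],[0,-0.012,0],-1]]}}

```text
t: 9.2
eef_pos: [555.2, -138.2, 35.5]
tcp_rot: [-3.141, 0.0, 0.102]
ft_force: [-0.1, -1.9, 2.1]
opening: 0.006
grip_force: 1.0
```

```bash
cat >> h.py <<'E'
def shelf(P):
    a=.103; R=np.array([[np.cos(a),-np.sin(a)],[np.sin(a),np.cos(a)]])
    return (np.atleast_2d(P)-[634.0,-23.8])@R
E
python3 - <<'E'
from h import *
print(readout.state()["eef_pos"],readout.state()["ft_force"])
c=eyes.read_camera("wrist"); save(c,"w6.png"); s=eyes.read_camera("top")
D=sorted(eyes.cut_out(c,"bar"),key=lambda d:-d["mask"].sum())
for d in D: print(d["score"],d["uv"],d["mask"].sum())
print(proj(c,[[555,-45,60]]))
for tol in (12,20,28):
    r,m=pose4(c,tuple(int(v) for v in proj(c,[[555,-45,60]])[0]),60,tol); print(r,shelf(r[0]),int((m>0).sum()))
t=pose4(s,tuple(int(v) for v in proj(s,[[555,-45,60]])[0]),60,20)[0]; print("top",t,shelf(t[0]))
E
```

```text
[ 555.18140019 -138.16644193   35.47076515] [-0.09499396 -1.86480612  2.07685252]
0.81 [121.9, 245.6] 24450
[[102.19269175 268.49225294]]
((555.8517456054688, -58.748497009277344), (5.231292247772217, 38.84933853149414), 6.031327247619629) [[-81.32741704 -26.72823125]] 172
((555.8462524414062, -58.69635772705078), (5.231300354003906, 38.95419692993164), 6.031327247619629) [[-81.32752024 -26.6758035 ]] 479
((555.58251953125, -58.95718002319336), (5.80890417098999, 39.41647720336914), 6.004761219024658) [[-81.61667263 -26.908127  ]] 559
top ((571.2051391601562, -10.88623046875), (105.3590087890625, 42.685264587402344), 64.8548355102539) [[-61.13429224  19.30176944]]
```

Call:
{"fn": "move_arm", "kwargs": {"plan": [[[0,0,0],[0,-0.003,0],-1],[[0,0,0],[0,-0.003,0],-1],[[0,0,0],[0,0.03,0],-1],[[0,0,0],[-0.02,0.03,-0.06],0],[[0,0,0],[-0.05,0.0,-0.12],0]]}}

```text
t: 9.98
eef_pos: [510.3, -148.5, 146.6]
tcp_rot: [-3.141, 0.001, 0.1]
ft_force: [0.3, -0.3, 0.1]
opening: 0.161
grip_force: 0.0
```

Call:
{"fn": "move_arm", "kwargs": {"plan": [[[0,0,0],[-0.015,-0.05,0],1],[[0,0,0],[-0.025,-0.104,0],1],[[0,0,0],[-0.025,-0.104,0],1]]}}

```text
t: 10.35
eef_pos: [473.8, -44.1, 146.3]
tcp_rot: [-3.141, 0.001, 0.105]
ft_force: [0.7, -0.7, 0.5]
opening: 0.471
grip_force: 0.0
```

```bash
python3 - <<'E'
from h import *
s=readout.state(); print(s["eef_pos"],s["tcp_rot"],s["opening"],s["ft_force"],shelf(s["eef_pos"][:2]))
c=eyes.read_camera("wrist"); save(c,"w7.png")
p=proj(c,[[558,-30,60]])[0]; print(p)
for tol in (15,20,25):
    r,m=pose4(c,tuple(int(v) for v in p),60,tol); print(r,shelf(r[0]))
E
```

```text
[473.84118405 -44.12970742 146.29144178] [-3.14073456e+00  1.02399155e-03  1.05448162e-01] 0.4709374573352654 [ 0.7056027  -0.65197589  0.54130087] [[-161.40026369   -3.75475859]]
[272.1986584  119.23366332]
((549.0065307617188, -11.081794738769531), (173.51107788085938, 70.53491973876953), 89.71250915527344) [[-83.23535971  21.38965759]]
((552.7342529296875, -11.183128356933594), (159.67218017578125, 129.13221740722656), 70.62767028808594) [[-79.53781269  20.90558418]]
((572.7171630859375, 45.880218505859375), (121.11945343017578, 305.964599609375), 4.815080165863037) [[-53.7936704   75.61190366]]
```

View pics/w7.png

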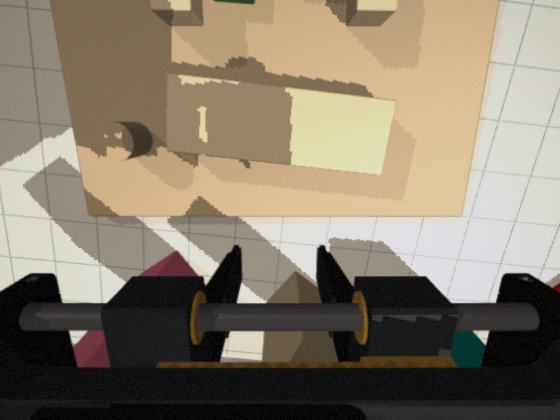

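The wrist picture shows the bar's top with corners (167,74), (396,99), (381,174) and (167,151), still turned clockwise. The post at (125,140) is untouched, and the wall ends are at (171,11) and (371,10).

```bash
python3 - <<'E'
from h import *
c=eyes.read_camera("wrist")
q=pix2plane(c,[(167,74),(396,99),(381,174),(167,151)],60)[:,:2]
print(q.round(1),shelf(q).round(1),shelf(q).mean(0),np.hypot(*(q[0]-q[1])),np.hypot(*(q[1]-q[2])),np.hypot(*(q[0]-q[3])))
d=shelf(q);v=d[0]+d[3]-d[1]-d[2];print("rel yaw",np.arctan2(-v[0],v[1]))
w=pix2plane(c,[(152,9),(396,9)],60)[:,:2]; print(shelf(w))
print("post",shelf(pix2plane(c,[(105,125)],60)[:,:2]))
E
```

```text
[[ 583.9   52.3]
 [ 584.6 -126.7]
 [ 525.1 -126.8]
 [ 525.3   52.1]] [[ -42.    80.8]
 [ -59.7  -97.3]
 [-118.9  -91.2]
 [-100.4   86.6]] [-80.24760333  -5.27000098] 178.98716021526224 59.54009378947515 58.6007714328626
rel yaw -0.10135796181873634
[[  1.73312379  87.49150549]
 [  2.11976012 -90.59765606]]
post [[-79.79116994 134.63536114]]
```

Call:
{"fn": "move_arm", "kwargs": {"plan": [[[0,0,0],[0.014,0,0.03],1],[[0,0,0],[0.014,0,0.06],1],[[0,0,0],[0.014,0,0.09],1],[[0,0,0],[0.014,0,0.112],1],[[0,0,0],[0.014,0,0.113],1]]}}

```text
t: 11.08
eef_pos: [488.9, -46.3, 31.7]
tcp_rot: [-3.141, 0.003, 0.101]
ft_force: [0.1, 0.4, 0.5]
opening: 0.996
grip_force: 0.0
```

Call:
{"fn": "move_arm", "kwargs": {"plan": [[[0,0,0],[0.005,0,0],1],[[0,0,0],[0.01,0,0],1],[[0,0,0],[0.015,0,0],1],[[0,0,0],[0.02,0,0],1],[[0,0,0],[0.025,0,0],1]]}}

```text
t: 11.7
eef_pos: [514.4, -42.9, 33.2]
tcp_rot: [-3.142, 0.0, 0.102]
ft_force: [-2.5, -0.5, 1.1]
opening: 1.001
grip_force: 0.9
```

Call:
{"fn": "move_arm", "kwargs": {"plan": [[[0,0,0],[0.005,0,0],1],[[0,0,0],[0.01,0,0],1],[[0,0,0],[0.015,0,0],1],[[0,0,0],[0.02,0,0],1],[[0,0,0],[0.024,0,0],1]]}}

```text
t: 12.32
eef_pos: [538.3, -40.4, 33.0]
tcp_rot: [-3.141, 0.0, 0.102]
ft_force: [-2.8, -0.2, 1.7]
opening: 0.999
grip_force: 1.5
```

```bash
python3 - <<'E'
from h import *
s=readout.state(); print(s["eef_pos"],s["tcp_rot"],s["opening"],s["ft_force"],s["moment"],shelf(s["eef_pos"][:2]))
c=eyes.read_camera("wrist"); save(c,"w8.png")
E
```

```text
[538.34011207 -40.4479272   33.03397864] [-3.14149646e+00  2.40960263e-05  1.02123497e-01] 0.9993768778002057 [-2.81410242 -0.23191129  1.67080801] [-0.10111808  0.65686947  0.06758714] [[-96.86461468  -6.72414031]]
```

View pics/w8.png

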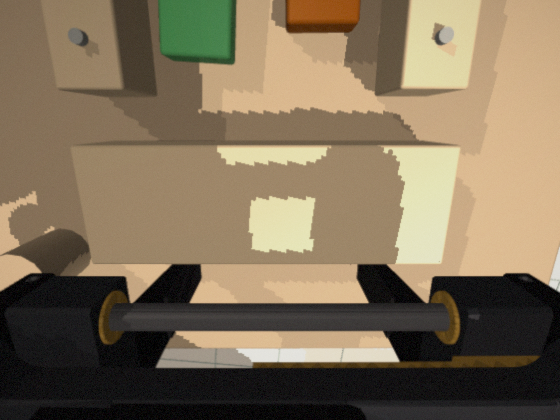

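The bar is now square to the fingers. Its far top corners are at (73,147) and (459,147), the near ones at (93,263) and (443,263), and the wall-end outer corners at (55,88) and (467,91).

```bash
python3 - <<'E'
from h import *
c=eyes.read_camera("wrist")
q=shelf(pix2plane(c,[(73,147),(459,147),(443,263),(93,263)],60)[:,:2]); print(q.round(1),q.mean(0))
v=q[0]-q[1];print("bar rel",np.arctan2(-v[0],v[1]))
w=shelf(pix2plane(c,[(55,88),(467,91)],60)[:,:2]); print(w.round(1),w.mean(0)); v=w[0]-w[1];print(np.arctan2(-v[0],v[1]))
E
```

```text
[[-24.2  87.7]
 [-24.2 -89.8]
 [-82.6 -91.3]
 [-82.6  88.6]] [-53.40830178  -1.19553123]
bar rel -0.0001890127555371178
[[  1.1  90.9]
 [ -0.2 -89.3]] [0.47862188 0.77995593]
-0.007243786895201974
```

Centred within 2 mm, so I push straight home.

Call:
{"fn": "move_arm", "kwargs": {"plan": [[[0,0,0],[0.004,0,0],1],[[0,0,0],[0.008,0,0],1],[[0,0,0],[0.012,0,0],1],[[0,0,0],[0.016,0,0],1],[[0,0,0],[0.019,0,0],1]]}}

```text
t: 13.05
eef_pos: [557.2, -38.5, 33.0]
tcp_rot: [-3.141, -0.0, 0.102]
ft_force: [-2.3, -0.3, -0.1]
opening: 0.999
grip_force: 0.8
```

Call:
{"fn": "move_arm", "kwargs": {"plan": [[[0,0,0],[0.001,0,0],1],[[0,0,0],[0.002,0,0],1],[[0,0,0],[0.003,0,0],1]]}}

```text
t: 13.42
eef_pos: [559.9, -38.2, 33.0]
tcp_rot: [-3.141, 0.0, 0.102]
ft_force: [-1.8, 0.2, -0.2]
opening: 0.999
grip_force: 0.7
```

Call:
{"fn": "move_arm", "kwargs": {"plan": [[[0,0,0],[0.001,0,0],1],[[0,0,0],[0.001,0,0],1]]}}

```text
t: 13.68
eef_pos: [561.1, -38.1, 33.1]
tcp_rot: [-3.142, -0.0, 0.102]
ft_force: [-0.3, 0.2, -0.8]
opening: 0.997
grip_force: 0.3
```

Call:
{"fn": "move_arm", "kwargs": {"plan": [[[0,0,0],[0.001,0,0],1],[[0,0,0],[0.002,0,0],1],[[0,0,0],[0.002,0,0],1]]}}

```text
t: 14.05
eef_pos: [561.8, -38.1, 33.1]
tcp_rot: [-3.141, 0.002, 0.103]
ft_force: [-7.6, -2.9, 3.9]
opening: 1.0
grip_force: 3.7
```

Call:
{"fn": "move_arm", "kwargs": {"plan": [[[0,0,0],[0.001,0,0],1],[[0,0,0],[0.001,0,0],1]]}}

```text
t: 14.3
eef_pos: [561.9, -38.1, 33.1]
tcp_rot: [-3.141, 0.004, 0.103]
ft_force: [-11.8, -4.9, 7.5]
opening: 1.001
grip_force: 6.2
```

Call:
{"fn": "move_arm", "kwargs": {"plan": [[[0,0,0],[0.001,0,0],1],[[0,0,0],[0.001,0,0],1]]}}

```text
t: 14.55
eef_pos: [561.9, -38.1, 33.1]
tcp_rot: [-3.141, 0.007, 0.103]
ft_force: [-16.4, -6.4, 10.8]
opening: 0.998
grip_force: 8.7
```

```bash
python3 - <<'E'
from h import *
s=readout.state(); print(s["eef_pos"],s["tcp_rot"],s["ft_force"],s["moment"],shelf(s["eef_pos"][:2]))
c=eyes.read_camera("wrist"); save(c,"w9.png")
E
```

```text
[561.86091911 -38.06273977  33.08504836] [-3.14076437  0.00656865  0.10308349] [-16.43565958  -6.40902431  10.83723346] [-0.96015146  2.95079923  0.31818224] [[-73.22322335  -6.76995569]]
```

View pics/w9.png

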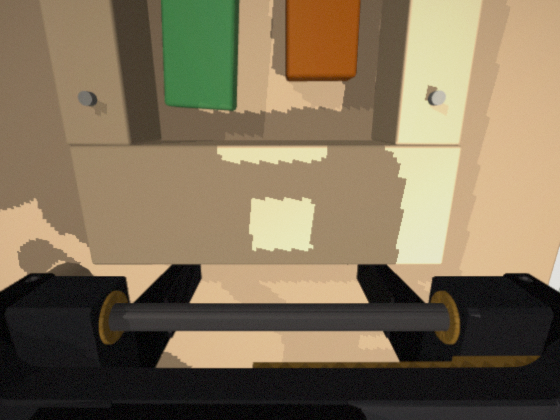

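The bar is flush against both wall ends. Its ends (71 and 459) line up with the outer wall edges (72 and 462). Now I back off and hand in.

Call:
{"fn": "move_arm", "kwargs": {"plan": [[[0,0,0],[-0.003,0,0],1],[[0,0,0],[-0.015,0,0],1],[[0,0,0],[-0.035,0,0],1],[[0,0,0],[-0.035,0,-0.05],1],[[0,0,0],[-0.035,0,-0.08],1]]}}

```text
t: 15.22
eef_pos: [530.0, -41.4, 114.8]
tcp_rot: [3.141, -0.002, 0.102]
ft_force: [-0.2, 0.0, 0.3]
opening: 1.003
grip_force: 0.0
```

```bash
python3 - <<'E'
from h import *
c=eyes.read_camera("wrist"); s=readout.state(); print(s["eef_pos"],s["ft_force"])
cv2.imwrite("pics/w10.png",c["img"][:,:,::-1])
print(env.job_done())
E
```

```text
[531.32172683 -41.53981805 117.84232566] [ 1.41697312 -0.20266137  2.69943033]
the job is handed in; nothing more can be done
None
```

I tipped the bar over, pushed it home against both wall ends, square and centred to within about 2 mm by the wrist camera, and handed the job in at about 15 s; no verdict came back.

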